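# Find and mark the high spot of a carousel disc on its run-out stand

## Task

Take the black crank knob and turn the carousel disc slowly, feeling for the one place where its hidden rim pushes the spring feeler out farthest (you push harder going up to it and the disc is helped onward once past), and leave the disc stopped with that high spot right at the feeler. Then let go of the knob and stand the steel marker weight upright on the disc, close beside the fixed pointer, without turning the disc off the high spot. Do not shove the stand along the bench or touch its feeler block, set the weight down gently and leave the other things on the bench undisturbed.

Things in the scene. Friction and masses are not known exactly. Their poses are not given: they have to be found in the camera images.
- stand: grey run-out stand, about 5.5 kg, standing loose on the bench: it slides if pushed sideways with more than about 25 N. Base plate 170 x 150 x 12 mm. Origin: underside centre on the disc's vertical axis, at bench height; its x axis points from the disc's axis to the pointer and feeler block, z up
- carousel: flat round aluminium disc, diameter 160 mm, 8 mm thick, turning either way (several turns) about its vertical axis on the stand. Origin on the axis, 28 mm below its top face; x axis points to the crank knob. It stays where it is left (greased bearing, 0.25 N m, about 5 N at the knob, a little more when turned faster). A hub 36 mm across stands 10 mm above its top face (a 14 mm nut on it 15 mm)
- knob_center (a point): centre of the black crank knob, a freely spinning upright cylinder, 20 mm diameter and 34 mm tall (from 80 to 114 mm above the bench; this point is 99 mm above it), 50 mm from the disc's axis
- feeler_block: aluminium block on the stand, 34 x 40 mm, 71 mm high, that carries the spring plunger (its small roller rides on the hidden rim, 70 mm from the axis) and the fixed pointer. Its near face is 108 mm from the disc's axis. Same origin and axes as the stand
- pointer_tip (a point): tip of the fixed dark steel pointer on the feeler block, 84 mm from the disc's axis (4 mm outside the disc's edge), 71 mm above the bench, 3 mm below the disc's top face
- marker_weight: the marker weight as a body; origin at its underside centre
- weight_center (a point): centre (22 mm above its underside) of the marker weight, a plain steel cylinder 26 mm in diameter, 44 mm tall, about 0.12 kg, standing on the bench
- petri_dish: shallow round dish, 62 mm across, 13 mm high; bystander. Origin at its underside
- beaker: glass beaker, 55 mm across, 68 mm high; bystander. Origin at its underside
- reagent_amber: amber bottle with a black cap, 54 mm across, 108 mm high; bystander. Origin at its underside
- disc_top (a point): centre of the disc's top face, 74 mm above the bench. Out of sight under the disc and turning with it is a round steel rim, radius 70 mm, with one smooth high spot, 4.5 mm high, spread about 0.55 rad to each side of its peak. Where it lies differs each time; it is never within 1.3 rad of the knob's own direction, and never within 0.8 rad of the feeler at the start
- feeler_contact (a point): point under the disc where the feeler's roller meets the plain rim, 70 mm from the axis. It presses with 10 N, and 30 N at the high spot's peak: turning towards the peak takes up to 5 N more at the knob over the last 0.5 rad, up to 5 N less over the 0.5 rad past it. The roller also drags a little more under load, so the feel comes 0.1 to 0.15 rad late: the middle of both directions is true
Mind the look-alikes: they are no part of the job. Of the things shaped like the marker_weight, the bare steel one is meant.

How it is judged:
By the outcome, as a careful person would: the job done as asked, in the order asked, and still so for the second after the job is handed in, with the robot touching nothing.
It also fails if it takes over 72 s, if anything falls off the work surface, if the arm or the gripper's body presses on something with over 40 N, if the wrist force passes 120 N, or if a joint passes its speed limit or range.

## Robot

A 7-joint arm with a two-finger parallel gripper is mounted at the origin on a cart in front of the work surface, level with it; the furniture and walls round the work are solid. World frame = base frame: x ahead of the robot, y to its left, z up, the work surface at z = 0. Lengths are in m, angles in rad, forces in N, time in s.
With the tool pointing down it reaches from about 0.4 to 0.85 m from the base axis. Payload 4.5 kg.
Tool frame: the origin (TCP) lies between the finger pads; the fingertips stand 11 mm ahead of it and the grasp point (between the pads) lies 8 mm behind it; z points along the fingers, y is the line along which they close (so a half turn about z gives the same grasp; the last joint's range is limited). The gripper opens to 85 mm and grips with 20 to 120 N. Pads are 22 mm wide; open, the fingers measure 114 mm over their backs; the gripper's body (76 mm by 85 mm) begins 54 mm behind the grasp point. The pads swing forward as they close: fully open they stand 13 mm farther back than shut.
Start: joints at [-1.27, 0.689, -0.195, 1.565, 0.157, 0.902, -0.215], TCP at [0.165, 0.603, 0.242] pointing down, gripper open.
Joint ranges: [-3.01, 3.01], [-0.46, 2.08], [-1.47, 1.51], [0.13, 2.56], [-1, 4.14], [0.04, 2.09], [-2.66, 2.66]. Speed limits (rad/s): [2.57, 2.57, 3.14, 3.14, 3.14, 3.14, 3.14].

## Interface

Orientations are given as a unit quaternion [x, y, z, w].
In Python, from bench import env gives the robot as it stands. The module is installed in compiled form; this text tells all that it offers.
- The arm moves only by the shell command python3 -m creep 'ROWS' [FORCE]. ROWS is JSON, a list of rows, each a list of 5 numbers: the finger opening in mm, from 0 to 85.4, then the shift along the world's x, y, z in mm, then the turn about the world's z in degrees. A call has 1 to 20 rows; each row shifts and turns the commanded pose from where the row before left it; what a row does not reach is not made up. A row lasts 1/10 s, in which the tool goes at most 50 mm and 8.59 degrees, less where a joint would pass 70% of its speed; a pose out of reach is approached as far as the arm can. A call with a gripper value outside its range is refused whole. The fingers move at their own pace and stop on an object; FORCE is the grip in N (left out, the last holds). Time passes only in rows, so rows that do not move let the fingers close. It gives the time, the measured TCP pose, the force, the opening and the grip force at its end, in the units of the state.
- env.sense(): the state, without advancing time (a new reading comes with each control period).
- env.snapshot(name): name is "scene" or "top" or "wrist"; returns a dict with "image" (420x560x3 uint8, blue, green, red), "range_z" (420x560 float32, m along the optical axis (not along the pixel's ray), 0 where there is no reading), "intrinsics" (3x3 intrinsics, pixels), "origin" and "attitude" of the camera in the world; the wrist camera has in their place "hand_eye" (4x4, takes a point from camera to tool coordinates, whose origin is the TCP and whose axes are the flange's). Camera axes: x right, y down, z forward; pixel columns grow to the right and rows downward; lengths in m; the calibration is good to about 2 mm. A picture is of the moment at which its call begins: read the wrist's pose just before it.
- env.close_job(): hands the job in; it is judged then, once.
Trained networks look in the newest picture that a camera, given by its name, has taken for a name from the list of things; names that differ only in an ending like _2 or _b are one class to them, and where a whole thing is asked for, a point or a joint stands for the part that bears it (a point fixed in the world has none). Each returns a list of dicts, best first, with "confidence" (0 to 1); they miss things now and then, are a little off and sometimes report something else, mostly with a low value. They report only what shows in the picture. A call takes as long as a camera call. They do not tell look-alikes from the thing itself.
- env.regions_of(camera, target): "mask" (420x560 bool, what is visible of it) and "at" ([column, row] in pixels, amid what is visible of it).
The state is a dict: "clock": time; "joints": joint angles; "qd": joint speeds; "effort": joint torques, N m; "tool_pos": TCP position; "ee_rot": TCP orientation; "force": force on the tool from outside, world axes, zero at the start; "ft_torque": the same for the moment, N m; "finger_gap": finger opening in m; "grip_force": force on a finger pad.
Only numpy, scipy, OpenCV 4.12 (cv2) and the standard library are available. Lean on these libraries where they do the work, as an engineer would, in place of code of your own. Each camera call takes 0.05 s, during which the arm holds its last target. There are 200 camera calls.

## Working session

There is one attempt and no reset: what is moved stays moved. The work goes in short steps, Python scripts to look and compute and a shell command to move; the robot and the scene stay as the last step left them, time stands still between calls to the robot, and variables do not carry over. Pictures are saved under pics/ and viewed, at most 10 in all, crops included, and the job is handed in when it is done.

```bash
mkdir -p pics; cat > h.py <<'E'
import numpy as np, cv2
from scipy.spatial.transform import Rotation as R
from bench import env
def pose(s):
    T=np.eye(4);T[:3,:3]=R.from_quat(s['ee_rot']).as_matrix();T[:3,3]=s['tool_pos'];return T
def snap(name):
    s=env.sense();d=env.snapshot(name)
    if 'hand_eye' in d: C=pose(s)@np.array(d['hand_eye'])
    else:
        C=np.eye(4);a=np.array(d['attitude']);C[:3,:3]=a if a.shape==(3,3) else R.from_quat(a).as_matrix();C[:3,3]=d['origin']
    K=np.array(d['intrinsics']);z=d['range_z'];v,u=np.mgrid[:z.shape[0],:z.shape[1]]
    P=np.stack([(u-K[0,2])/K[0,0]*z,(v-K[1,2])/K[1,1]*z,z],-1)@C[:3,:3].T+C[:3,3]
    P[z==0]=np.nan
    return d['image'],P,C,K
E
python3 - <<'E'
from h import *
s=env.sense();print({k:np.round(v,3) for k,v in s.items()})
for c in ['scene','top']:
    im,P,C,K=snap(c);cv2.imwrite(f'pics/{c}0.png',im);np.save(f'{c}P.npy',P);print(c,C[:3,3].round(3))
    for t in ['stand','carousel','knob_center','feeler_block','pointer_tip','marker_weight','petri_dish','beaker','reagent_amber']:
        for r in env.regions_of(c,t)[:4]:
            m=r['mask'];q=P[m];print(t,round(r['confidence'],2),np.round(r['at']),m.sum(),np.nanmedian(q,0).round(3),np.nanmax(q[:,2]).round(3))
E
```

```text
{'clock': np.float64(0.0), 'joints': array([-1.27 ,  0.69 , -0.195,  1.566,  0.157,  0.903, -0.215]), 'qd': array([ 0.002, -0.001,  0.001, -0.   ,  0.   , -0.   , -0.001]), 'effort': array([ 0.0000e+00, -5.3959e+01, -1.2670e+00, -1.5854e+01,  9.0000e-03,
        9.0000e-03,  0.0000e+00]), 'tool_pos': array([0.165, 0.602, 0.241]), 'ee_rot': array([ 0.133,  0.991, -0.001, -0.   ]), 'force': array([ 0.195, -0.293, -0.543]), 'ft_torque': array([-0.005, -0.029,  0.075]), 'grip_force': np.float64(0.0), 'finger_gap': np.float64(0.086)}
scene [0.243 0.759 0.647]
stand 0.72 [298. 206.] 5811 [0.538 0.154 0.073] 0.118
carousel 0.7 [298. 201.] 3146 [0.539 0.147 0.075] 0.115
feeler_block 0.81 [264. 180.] 529 [0.659 0.114 0.059] 0.076
pointer_tip 0.78 [259. 179.] 465 [0.658 0.114 0.06 ] 0.076
pointer_tip 0.27 [252. 290.] 268 [0.521 0.371 0.035] 0.047
marker_weight 0.74 [277. 260.] 264 [0.508 0.299 0.034] 0.048
marker_weight 0.68 [250. 293.] 310 [0.522 0.372 0.035] 0.047
petri_dish 0.93 [344. 300.] 818 [0.367 0.296 0.014] 0.017
beaker 0.71 [177. 228.] 902 [0.732 0.323 0.046] 0.109
reagent_amber 0.81 [199. 264.] 1377 [0.618 0.391 0.073] 0.111
top [0.431 0.234 1.066]
stand 0.72 [341. 211.] 7628 [0.548 0.13  0.073] 0.119
carousel 0.6 [338. 216.] 5681 [0.545 0.135 0.074] 0.119
knob_center 0.69 [341. 211.] 7793 [0.549 0.129 0.073] 0.119
knob_center 0.64 [342. 189.] 132 [0.593 0.127 0.112] 0.119
feeler_block 0.74 [355. 153.] 583 [0.66  0.102 0.07 ] 0.076
pointer_tip 0.62 [353. 154.] 585 [0.661 0.102 0.07 ] 0.076
marker_weight 0.67 [218. 226.] 149 [0.527 0.362 0.043] 0.048
marker_weight 0.43 [255. 233.] 167 [0.511 0.29  0.043] 0.049
beaker 0.56 [242. 121.] 750 [0.741 0.319 0.029] 0.073
reagent_amber 0.64 [214. 166.] 782 [0.625 0.373 0.083] 0.112
```

```bash
python3 - <<'E'
from h import *
a=cv2.imread('pics/scene0.png')[130:340,140:400];b=cv2.imread('pics/top0.png')[90:300,170:430]
cv2.imwrite('pics/a.png',np.vstack([cv2.resize(a,None,fx=1.42*1.0,fy=1.42),cv2.resize(b,None,fx=1.42,fy=1.42)]))
cv2.imwrite('pics/b.png',np.hstack([cv2.resize(a,(400,323)),cv2.resize(b,(400,323))]))
P=np.load('topP.npy');Q=P.reshape(-1,3)
# disc fit
m=(abs(Q[:,2]-.074)<.004)&(np.hypot(Q[:,0]-.545,Q[:,1]-.135)<.12)
q=Q[m];
from scipy.optimize import minimize
f=lambda c:-(np.hypot(q[:,0]-c[0],q[:,1]-c[1])<.080).sum()+20*0
g=[(f((x,y)),x,y) for x in np.arange(.52,.58,.001) for y in np.arange(.11,.16,.001)];g.sort();k=[t for t in g if t[0]<=g[0][0]+3];print(np.mean(k,0),len(k))
for n,c,lo,hi in[('knob',(.593,.127),.105,.125),('hubtop',(.547,.13),.080,.095),('w1',(.511,.29),.038,.05),('w2',(.527,.362),.038,.05)]:
    m=(Q[:,2]>lo)&(Q[:,2]<hi)&(np.hypot(Q[:,0]-c[0],Q[:,1]-c[1])<.03);print(n,m.sum(),Q[m].mean(0).round(4),((Q[m].max(0)+Q[m].min(0))/2).round(4))
E
```

```text
[-5.1275e+03  5.4650e-01  1.3500e-01] 2
knob 96 [0.5945 0.1262 0.1127] [0.5946 0.1261 0.112 ]
hubtop 288 [0.5459 0.1353 0.0847] [0.5463 0.135  0.0867]
w1 132 [0.5129 0.2903 0.0436] [0.5134 0.2898 0.0435]
w2 136 [0.5282 0.3642 0.0436] [0.5286 0.3647 0.0432]
```

View pics/b.png

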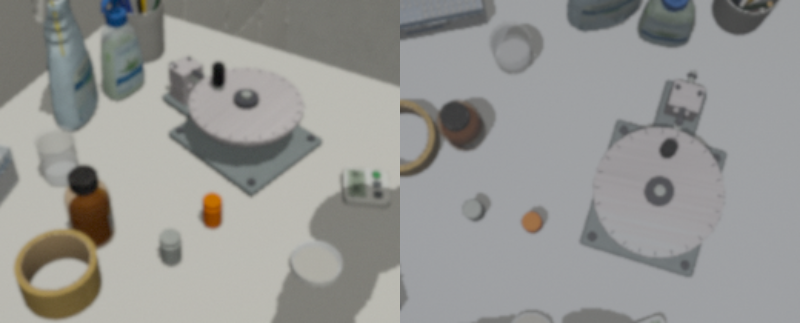

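View pics/top0.png

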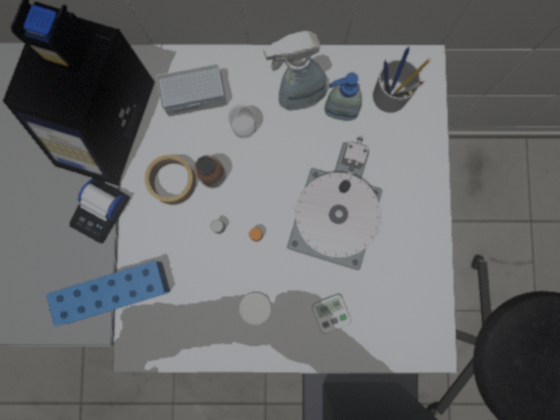

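Look-alikes for the weight: the orange cylinder (top 255,233; scene 277,260) and the bare steel cylinder (top 218,226; scene 250,293). The crop shows the second one is the grey steel, so I choose that one, at about (0.528, 0.364). The knob is the black spot at top (344,186). Next I'll hover over the disc and measure with the wrist camera.

```bash
python3 -m creep '[[85,24,-29,0,0],[85,24,-29,0,0],[85,24,-29,0,0],[85,24,-29,0,0],[85,24,-29,0,0],[85,24,-29,0,0],[85,24,-29,0,0],[85,24,-29,0,0],[85,24,-29,0,0],[85,24,-29,0,0],[85,24,-29,0,0],[85,24,-29,0,0],[85,24,-29,0,0],[85,24,-29,0,0],[85,24,-29,2,0],[85,0,0,0,0]]' 40
cat > look.py <<'E'
from h import *
import sys
im,P,C,K=snap('wrist');cv2.imwrite(f'pics/w{sys.argv[1]}.png',im)
Q=P.reshape(-1,3);Q=Q[~np.isnan(Q[:,0])]
s=env.sense();print('tcp',np.round(s['tool_pos'],4),np.round(s['force'],2))
q=Q[(abs(Q[:,2]-.074)<.003)&(np.hypot(Q[:,0]-.5465,Q[:,1]-.135)<.1)];print('disc n',len(q),'z',np.median(q[:,2]))
q2=q[::7]
g=[((np.hypot(q2[:,0]-x,q2[:,1]-y)<.080).sum(),x,y) for x in np.arange(.53,.57,.0005) for y in np.arange(.115,.155,.0005)];M=max(g)[0]
k=np.array([t for t in g if t[0]>=M-4]);print('disc fit',k.mean(0)[1:],k.std(0)[1:],len(k))
for n,c,r,lo,hi in[('knob',(.594,.126),.02,.108,.12),('hub',(.5465,.135),.022,.0815,.095),('block',(.668,.1),.035,.066,.0785)]:
    m=(Q[:,2]>lo)&(Q[:,2]<hi)&(np.hypot(Q[:,0]-c[0],Q[:,1]-c[1])<r);t=Q[m]
    if len(t)>5:
        rr=cv2.minAreaRect((t[:,:2]*1000).astype(np.float32));ci=cv2.minEnclosingCircle((t[:,:2]*1000).astype(np.float32));print(n,len(t),t.mean(0).round(4),rr,ci)
for t in ['feeler_block','pointer_tip','knob_center','marker_weight']:
    for r in env.regions_of('wrist',t)[:2]: print(t,round(r['confidence'],2),np.round(r['at']),np.nanmedian(P[r['mask']],0).round(4))
E
python3 look.py 1
```

```text
clock: 2.6
tool_pos: [0.5288, 0.1614, 0.2443]
ee_rot: [0.138, 0.99, -0.002, 0.002]
force: [-0.1, -1.0, 0.3]
finger_gap: 0.0849
grip_force: 0.0
tcp [0.5266 0.1648 0.2443] [-0.06  0.14 -0.18]
disc n 14735 z 0.07436906689956901
disc fit [0.54625 0.1365 ] [0.00025    0.00040825] 6
knob 273 [0.5935 0.1276 0.1133] ((594.2532348632812, 127.24510955810547), (17.814285278320312, 18.847997665405273), 16.249849319458008) ((594.7427368164062, 127.0661849975586), 9.793525695800781)
hub 838 [0.5455 0.137  0.085 ] ((545.8333129882812, 136.87362670898438), (34.864837646484375, 34.64802932739258), 71.88081359863281) ((546.347412109375, 136.6538543701172), 17.90652847290039)
block 906 [0.6623 0.1015 0.0711] ((658.1484985351562, 102.45512390136719), (39.59116744995117, 49.15659713745117), 73.99214172363281) ((661.1275024414062, 101.75428771972656), 27.79625129699707)
feeler_block 0.56 [262. 301.] [0.656  0.1033 0.0706]
pointer_tip 0.88 [261. 301.] [0.6559 0.1034 0.0706]
knob_center 0.79 [264. 266.] [0.5906 0.1283 0.1105]
marker_weight 0.69 [384. 137.] [0.5106 0.2873 0.0435]
marker_weight 0.66 [450. 134.] [0.5259 0.3602 0.042 ]
```

View pics/w1.png

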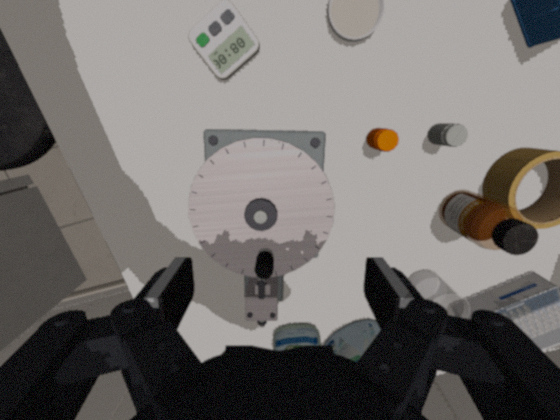

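```bash
python3 -m creep '[[50,17,-10,-20,0],[50,17,-10,-20,0],[50,17,-9,-20,0],[50,17,-9,-15,0],[50,0,0,-10,0],[50,0,0,0,0],[50,0,0,0,0],[50,0,0,0,0]]' 40; python3 look.py 2 | head -8
```

```text
clock: 3.65
tool_pos: [0.5923, 0.1314, 0.1604]
ee_rot: [0.132, 0.991, 0.001, 0.0]
force: [-1.5, -0.1, -0.4]
finger_gap: 0.0503
grip_force: 0.0
tcp [0.5925 0.1311 0.1604] [0.23 0.09 0.24]
disc n 33625 z 0.07441402488671217
disc fit [0.54642857 0.13657143] [0.00049487 0.00031944] 7
knob 635 [0.5937 0.1272 0.1134] ((594.7825317382812, 126.854736328125), (18.93758201599121, 18.547487258911133), 89.03704071044922) ((595.09765625, 126.6572265625), 9.896331787109375)
hub 1936 [0.5459 0.1368 0.0851] ((546.34765625, 136.63735961914062), (35.13314437866211, 34.931617736816406), 33.880149841308594) ((546.5498657226562, 136.5813446044922), 17.866792678833008)
block 1750 [0.6621 0.1014 0.0712] ((658.3287353515625, 102.53954315185547), (39.75858688354492, 49.81523513793945), 73.43597412109375) ((661.2659301757812, 101.41600799560547), 28.128129959106445)
feeler_block 0.79 [266. 287.] [0.6555 0.1034 0.0708]
feeler_block 0.37 [505. 291.] [0.731  0.3181 0.0485]
```

```bash
python3 -m creep '[[50,2.5,-4.5,-20,0],[50,0,0,-20,0],[50,0,0,-18,0],[50,0,0,-7,0],[50,0,0,0,0],[50,0,0,0,0]]' 40;  python3 -m creep '[[12,0,0,0,0],[12,0,0,0,0],[12,0,0,0,0],[12,0,0,0,0],[12,0,0,0,0]]' 40
```

```text
clock: 4.5
tool_pos: [0.5957, 0.1256, 0.095]
ee_rot: [0.133, 0.991, 0.0, 0.0]
force: [0.8, 1.0, -0.4]
finger_gap: 0.0497
grip_force: 0.0
clock: 5.0
tool_pos: [0.5959, 0.1259, 0.0953]
ee_rot: [0.133, 0.991, 0.001, 0.001]
force: [-1.1, 0.1, 6.1]
finger_gap: 0.0188
grip_force: 39.2
```

```bash
cat > arc.py <<'E'
import numpy as np,sys
a0,a1,st=map(float,sys.argv[1:4]);r=49.5
n=int(round(abs(a1-a0)/st));a=np.radians(np.linspace(a0,a1,n+1))
p=np.round(r*np.c_[np.cos(a),np.sin(a)]*2)/2
for i,d in enumerate(np.diff(p,axis=0)): print(f'{np.degrees(a[i+1]):.1f}:[12,{d[0]:g},{d[1]:g},0,0]',end='  ')
E
python3 arc.py -11.5 288.5 5
```

```text
-6.5:[12,0.5,4.5,0,0]  -1.5:[12,0.5,4,0,0]  3.5:[12,0,4.5,0,0]  8.5:[12,-0.5,4.5,0,0]  13.5:[12,-1,4,0,0]  18.5:[12,-1,4,0,0]  23.5:[12,-1.5,4,0,0]  28.5:[12,-2,4,0,0]  33.5:[12,-2,4,0,0]  38.5:[12,-3,3.5,0,0]  43.5:[12,-2.5,3,0,0]  48.5:[12,-3,3,0,0]  53.5:[12,-3.5,3,0,0]  58.5:[12,-3.5,2,0,0]  63.5:[12,-4,2.5,0,0]  68.5:[12,-4,1.5,0,0]  73.5:[12,-4,1.5,0,0]  78.5:[12,-4,1,0,0]  83.5:[12,-4.5,0.5,0,0]  88.5:[12,-4,0.5,0,0]  93.5:[12,-4.5,0,0,0]  98.5:[12,-4.5,-0.5,0,0]  103.5:[12,-4,-1,0,0]  108.5:[12,-4,-1,0,0]  113.5:[12,-4,-1.5,0,0]  118.5:[12,-4,-2,0,0]  123.5:[12,-4,-2,0,0]  128.5:[12,-3.5,-3,0,0]  133.5:[12,-3,-2.5,0,0]  138.5:[12,-3,-3,0,0]  143.5:[12,-3,-3.5,0,0]  148.5:[12,-2,-3.5,0,0]  153.5:[12,-2.5,-4,0,0]  158.5:[12,-1.5,-4,0,0]  163.5:[12,-1.5,-4,0,0]  168.5:[12,-1,-4,0,0]  173.5:[12,-0.5,-4.5,0,0]  178.5:[12,-0.5,-4,0,0]  183.5:[12,0,-4.5,0,0]  188.5:[12,0.5,-4.5,0,0]  193.5:[12,1,-4,0,0]  198.5:[12,1,-4,0,0]  203.5:[12,1.5,-4,0,0]  208.5:[12,2,-4,0,0]  213.5:[12,2,-4,0,0]  218.5:[12,3,-3.5,0,0]  223.5:[12,2.5,-3,0,0]  228.5:[12,3,-3,0,0]  233.5:[12,3.5,-3,0,0]  238.5:[12,3.5,-2,0,0]  243.5:[12,4,-2.5,0,0]  248.5:[12,4,-1.5,0,0]  253.5:[12,4,-1.5,0,0]  258.5:[12,4,-1,0,0]  263.5:[12,4.5,-0.5,0,0]  268.5:[12,4,-0.5,0,0]  273.5:[12,4.5,0,0,0]  278.5:[12,4.5,0.5,0,0]  283.5:[12,4,1,0,0]  288.5:[12,4,1,0,0]
```

```bash
cat > an.py <<'E'
import re,sys,numpy as np
C=np.array([.5464,.1366]);t=open('log').read();n=int(sys.argv[1])
L=list(zip(re.findall(r'clock: (.*)',t),re.findall(r'tool_pos: \[(.*?)\]',t),re.findall(r'force: \[(.*?)\]',t),re.findall(r'finger_gap: (.*)',t)))
for c,p,f,g in L[-n:]:
    p=np.fromstring(p,sep=',');f=np.fromstring(f,sep=',');d=p[:2]-C;r=np.hypot(*d);e=d/r
    print(c,'ang %.1f r %.1f  Frad %.1f Ftan %.1f fz %.1f gap %s'%(np.degrees(np.arctan2(d[1],d[0]))%360,r*1e3,f[:2]@e,f[1]*e[0]-f[0]*e[1],f[2],g))
E
(python3 -m creep '[[12,0.5,4.5,0,0],[12,0.5,4,0,0]]'
python3 -m creep '[[12,0,4.5,0,0],[12,-0.5,4.5,0,0]]'
python3 -m creep '[[12,-1,4,0,0],[12,-1,4,0,0]]'
python3 -m creep '[[12,-1.5,4,0,0],[12,-2,4,0,0]]'
python3 -m creep '[[12,-2,4,0,0],[12,-3,3.5,0,0]]'
) >log; python3 an.py 5
```

```text
5.2 ang 352.3 r 50.6  Frad 0.0 Ftan -8.4 fz 9.3 gap 0.0185
5.4 ang 1.7 r 50.4  Frad 1.2 Ftan -7.8 fz 7.4 gap 0.019
5.6 ang 11.1 r 50.3  Frad 0.8 Ftan -7.8 fz 7.4 gap 0.0186
5.8 ang 21.0 r 50.1  Frad 1.6 Ftan -7.5 fz 4.1 gap 0.0188
6.0 ang 31.6 r 50.0  Frad 1.5 Ftan -6.2 fz 1.7 gap 0.0184
```

```bash
(python3 -m creep '[[12,-2.5,3,0,0],[12,-3,3,0,0]]'
python3 -m creep '[[12,-3.5,3,0,0],[12,-3.5,2,0,0]]'
python3 -m creep '[[12,-4,2.5,0,0],[12,-4,1.5,0,0]]'
python3 -m creep '[[12,-4,1.5,0,0],[12,-4,1,0,0]]'
python3 -m creep '[[12,-4.5,0.5,0,0],[12,-4,0.5,0,0]]'
python3 -m creep '[[12,-4.5,0,0,0],[12,-4.5,-0.5,0,0]]'
python3 -m creep '[[12,-4,-1,0,0],[12,-4,-1,0,0]]'
python3 -m creep '[[12,-4,-1.5,0,0],[12,-4,-2,0,0]]'
python3 -m creep '[[12,-4,-2,0,0],[12,-3.5,-3,0,0]]'
python3 -m creep '[[12,-3,-2.5,0,0],[12,-3,-3,0,0]]'
) >>log; python3 an.py 10
```

```text
6.2 ang 41.3 r 49.9  Frad 2.5 Ftan -7.9 fz 2.6 gap 0.0184
6.4 ang 50.8 r 49.7  Frad 3.2 Ftan -10.1 fz -1.4 gap 0.0187
6.6 ang 59.0 r 49.6  Frad 4.3 Ftan -14.4 fz -6.3 gap 0.0186
6.8 ang 68.5 r 49.4  Frad 3.2 Ftan -12.8 fz -5.4 gap 0.0188
7.0 ang 79.7 r 49.3  Frad 2.2 Ftan -10.5 fz -3.8 gap 0.0185
7.2 ang 92.4 r 49.2  Frad 1.0 Ftan -6.6 fz -0.4 gap 0.0187
7.4 ang 104.0 r 49.2  Frad 1.0 Ftan -3.9 fz 1.5 gap 0.0184
7.6 ang 114.8 r 49.0  Frad 1.4 Ftan -6.8 fz 2.4 gap 0.0186
7.8 ang 124.8 r 49.1  Frad 2.1 Ftan -8.2 fz 2.9 gap 0.0184
8.0 ang 134.3 r 49.1  Frad 1.2 Ftan -7.3 fz 3.2 gap 0.0185
```

```bash
sed -i 's/p=np.round(r\*\(.*\)\*2)\/2/p=np.round(r*\1*2)\/2/' arc.py; python3 arc.py 118.5 38.5 2; echo; python3 arc.py 38.5 118.5 2
```

```text
116.5:[12,1.5,1,0,0]  114.5:[12,1.5,0.5,0,0]  112.5:[12,1.5,0.5,0,0]  110.5:[12,1.5,1,0,0]  108.5:[12,2,0.5,0,0]  106.5:[12,1.5,0.5,0,0]  104.5:[12,1.5,0.5,0,0]  102.5:[12,2,0.5,0,0]  100.5:[12,1.5,0,0,0]  98.5:[12,1.5,0.5,0,0]  96.5:[12,2,0,0,0]  94.5:[12,1.5,0.5,0,0]  92.5:[12,2,0,0,0]  90.5:[12,1.5,0,0,0]  88.5:[12,2,0,0,0]  86.5:[12,1.5,0,0,0]  84.5:[12,1.5,0,0,0]  82.5:[12,2,-0.5,0,0]  80.5:[12,1.5,0,0,0]  78.5:[12,2,-0.5,0,0]  76.5:[12,1.5,-0.5,0,0]  74.5:[12,1.5,-0.5,0,0]  72.5:[12,2,-0.5,0,0]  70.5:[12,1.5,-0.5,0,0]  68.5:[12,1.5,-0.5,0,0]  66.5:[12,1.5,-0.5,0,0]  64.5:[12,2,-1,0,0]  62.5:[12,1.5,-0.5,0,0]  60.5:[12,1.5,-1,0,0]  58.5:[12,1.5,-1,0,0]  56.5:[12,1.5,-0.5,0,0]  54.5:[12,1,-1,0,0]  52.5:[12,1.5,-1,0,0]  50.5:[12,1.5,-1.5,0,0]  48.5:[12,1.5,-1,0,0]  46.5:[12,1,-1,0,0]  44.5:[12,1.5,-1.5,0,0]  42.5:[12,1,-1,0,0]  40.5:[12,1,-1.5,0,0]  38.5:[12,1,-1,0,0]  
40.5:[12,-1,1,0,0]  42.5:[12,-1,1.5,0,0]  44.5:[12,-1,1,0,0]  46.5:[12,-1.5,1.5,0,0]  48.5:[12,-1,1,0,0]  50.5:[12,-1.5,1,0,0]  52.5:[12,-1.5,1.5,0,0]  54.5:[12,-1.5,1,0,0]  56.5:[12,-1,1,0,0]  58.5:[12,-1.5,0.5,0,0]  60.5:[12,-1.5,1,0,0]  62.5:[12,-1.5,1,0,0]  64.5:[12,-1.5,0.5,0,0]  66.5:[12,-2,1,0,0]  68.5:[12,-1.5,0.5,0,0]  70.5:[12,-1.5,0.5,0,0]  72.5:[12,-1.5,0.5,0,0]  74.5:[12,-2,0.5,0,0]  76.5:[12,-1.5,0.5,0,0]  78.5:[12,-1.5,0.5,0,0]  80.5:[12,-2,0.5,0,0]  82.5:[12,-1.5,0,0,0]  84.5:[12,-2,0.5,0,0]  86.5:[12,-1.5,0,0,0]  88.5:[12,-1.5,0,0,0]  90.5:[12,-2,0,0,0]  92.5:[12,-1.5,0,0,0]  94.5:[12,-2,0,0,0]  96.5:[12,-1.5,-0.5,0,0]  98.5:[12,-2,0,0,0]  100.5:[12,-1.5,-0.5,0,0]  102.5:[12,-1.5,0,0,0]  104.5:[12,-2,-0.5,0,0]  106.5:[12,-1.5,-0.5,0,0]  108.5:[12,-1.5,-0.5,0,0]  110.5:[12,-2,-0.5,0,0]  112.5:[12,-1.5,-1,0,0]  114.5:[12,-1.5,-0.5,0,0]  116.5:[12,-1.5,-0.5,0,0]  118.5:[12,-1.5,-1,0,0]
```

```bash
(python3 -m creep '[[12,3,3,0,0],[12,3,2.5,0,0],[12,3.5,3,0,0],[12,4,2,0,0]]'
python3 -m creep '[[12,1.5,1,0,0],[12,1.5,0.5,0,0]]'
python3 -m creep '[[12,1.5,0.5,0,0],[12,1.5,1,0,0]]'
python3 -m creep '[[12,2,0.5,0,0],[12,1.5,0.5,0,0]]'
python3 -m creep '[[12,1.5,0.5,0,0],[12,2,0.5,0,0]]'
python3 -m creep '[[12,1.5,0,0,0],[12,1.5,0.5,0,0]]'
python3 -m creep '[[12,2,0,0,0],[12,1.5,0.5,0,0]]'
python3 -m creep '[[12,2,0,0,0],[12,1.5,0,0,0]]'
python3 -m creep '[[12,2,0,0,0],[12,1.5,0,0,0]]'
python3 -m creep '[[12,1.5,0,0,0],[12,2,-0.5,0,0]]'
python3 -m creep '[[12,1.5,0,0,0],[12,2,-0.5,0,0]]'
python3 -m creep '[[12,1.5,-0.5,0,0],[12,1.5,-0.5,0,0]]'
python3 -m creep '[[12,2,-0.5,0,0],[12,1.5,-0.5,0,0]]'
python3 -m creep '[[12,1.5,-0.5,0,0],[12,1.5,-0.5,0,0]]'
python3 -m creep '[[12,2,-1,0,0],[12,1.5,-0.5,0,0]]'
python3 -m creep '[[12,1.5,-1,0,0],[12,1.5,-1,0,0]]'
python3 -m creep '[[12,1.5,-0.5,0,0],[12,1,-1,0,0]]'
python3 -m creep '[[12,1.5,-1,0,0],[12,1.5,-1.5,0,0]]'
python3 -m creep '[[12,1.5,-1,0,0],[12,1,-1,0,0]]'
python3 -m creep '[[12,1.5,-1.5,0,0],[12,1,-1,0,0]]'
python3 -m creep '[[12,1,-1.5,0,0],[12,1,-1,0,0]]'
) >>log; python3 an.py 21
(python3 -m creep '[[12,-1,1,0,0],[12,-1,1.5,0,0]]'
python3 -m creep '[[12,-1,1,0,0],[12,-1.5,1.5,0,0]]'
python3 -m creep '[[12,-1,1,0,0],[12,-1.5,1,0,0]]'
python3 -m creep '[[12,-1.5,1.5,0,0],[12,-1.5,1,0,0]]'
python3 -m creep '[[12,-1,1,0,0],[12,-1.5,0.5,0,0]]'
python3 -m creep '[[12,-1.5,1,0,0],[12,-1.5,1,0,0]]'
python3 -m creep '[[12,-1.5,0.5,0,0],[12,-2,1,0,0]]'
python3 -m creep '[[12,-1.5,0.5,0,0],[12,-1.5,0.5,0,0]]'
python3 -m creep '[[12,-1.5,0.5,0,0],[12,-2,0.5,0,0]]'
python3 -m creep '[[12,-1.5,0.5,0,0],[12,-1.5,0.5,0,0]]'
python3 -m creep '[[12,-2,0.5,0,0],[12,-1.5,0,0,0]]'
python3 -m creep '[[12,-2,0.5,0,0],[12,-1.5,0,0,0]]'
python3 -m creep '[[12,-1.5,0,0,0],[12,-2,0,0,0]]'
python3 -m creep '[[12,-1.5,0,0,0],[12,-2,0,0,0]]'
python3 -m creep '[[12,-1.5,-0.5,0,0],[12,-2,0,0,0]]'
python3 -m creep '[[12,-1.5,-0.5,0,0],[12,-1.5,0,0,0]]'
python3 -m creep '[[12,-2,-0.5,0,0],[12,-1.5,-0.5,0,0]]'
python3 -m creep '[[12,-1.5,-0.5,0,0],[12,-2,-0.5,0,0]]'
python3 -m creep '[[12,-1.5,-1,0,0],[12,-1.5,-0.5,0,0]]'
python3 -m creep '[[12,-1.5,-0.5,0,0],[12,-1.5,-1,0,0]]'
) >>log; python3 an.py 20
```

```text
8.4 ang 124.5 r 49.1  Frad 3.9 Ftan 7.8 fz 19.7 gap 0.0186
8.6 ang 119.5 r 49.1  Frad 3.5 Ftan 6.4 fz 17.7 gap 0.0189
8.8 ang 115.6 r 49.1  Frad 2.7 Ftan 6.8 fz 17.0 gap 0.0187
9.0 ang 111.9 r 49.1  Frad 4.4 Ftan 9.4 fz 19.0 gap 0.0185
9.2 ang 109.1 r 49.1  Frad 3.4 Ftan 11.1 fz 21.3 gap 0.0188
9.4 ang 106.2 r 49.1  Frad 3.3 Ftan 12.3 fz 22.1 gap 0.0186
9.6 ang 102.3 r 49.1  Frad 3.1 Ftan 12.8 fz 20.8 gap 0.0187
9.8 ang 98.3 r 49.2  Frad 3.6 Ftan 13.1 fz 21.5 gap 0.0187
10.0 ang 94.1 r 49.2  Frad 3.2 Ftan 12.3 fz 20.4 gap 0.0187
10.2 ang 89.8 r 49.3  Frad 3.1 Ftan 13.0 fz 19.4 gap 0.0186
10.4 ang 84.9 r 49.3  Frad 2.5 Ftan 11.3 fz 18.7 gap 0.0184
10.6 ang 80.2 r 49.3  Frad 2.1 Ftan 9.6 fz 14.9 gap 0.0186
10.8 ang 74.9 r 49.4  Frad 2.1 Ftan 7.8 fz 13.3 gap 0.0183
11.0 ang 70.1 r 49.4  Frad 2.1 Ftan 5.7 fz 12.4 gap 0.0187
11.2 ang 64.7 r 49.6  Frad 1.6 Ftan 4.1 fz 10.6 gap 0.0183
11.4 ang 59.9 r 49.6  Frad 2.7 Ftan 4.0 fz 9.7 gap 0.0186
11.6 ang 55.9 r 49.6  Frad 3.2 Ftan 3.8 fz 9.9 gap 0.0187
11.8 ang 51.5 r 49.7  Frad 2.6 Ftan 3.7 fz 8.1 gap 0.0187
12.0 ang 48.4 r 49.7  Frad 1.6 Ftan
[... 637 characters left out ...]
  Frad 5.1 Ftan -13.5 fz -2.9 gap 0.0187
14.4 ang 70.4 r 49.4  Frad 4.0 Ftan -11.8 fz -1.5 gap 0.0185
14.6 ang 75.2 r 49.3  Frad 3.8 Ftan -10.3 fz -1.5 gap 0.0185
14.8 ang 80.3 r 49.3  Frad 3.2 Ftan -10.2 fz -0.3 gap 0.0186
15.0 ang 85.1 r 49.3  Frad 2.7 Ftan -8.3 fz 1.0 gap 0.0181
15.2 ang 90.3 r 49.2  Frad 1.3 Ftan -6.4 fz 3.5 gap 0.0186
15.4 ang 95.5 r 49.2  Frad 1.8 Ftan -5.4 fz 4.1 gap 0.0183
15.6 ang 100.0 r 49.1  Frad 2.0 Ftan -3.6 fz 6.0 gap 0.0186
15.8 ang 104.9 r 49.1  Frad 2.6 Ftan -4.1 fz 6.9 gap 0.0186
16.0 ang 109.1 r 49.1  Frad 1.6 Ftan -3.7 fz 6.7 gap 0.0188
16.2 ang 112.5 r 49.1  Frad 0.8 Ftan -4.9 fz 4.8 gap 0.0187
16.4 ang 115.1 r 49.1  Frad 2.2 Ftan -6.3 fz 3.7 gap 0.0186
```

```bash
(python3 -m creep '[[12,3,1.5,0,0],[12,3,1.5,0,0],[12,3.5,1,0,0],[12,3.5,1,0,0],[12,3,0.5,0,0],[12,3.5,0.5,0,0],[12,3.5,0,0,0],[12,3.5,0,0,0],[12,3,-0.5,0,0],[12,0,0,0,0],[12,0,0,0,0],[12,0,0,0,0]]'
python3 -m creep '[[12,0,0,0,0]]') >>log; python3 an.py 2
```

```text
17.6 ang 89.4 r 49.3  Frad 3.3 Ftan 11.0 fz 17.7 gap 0.0187
17.7 ang 89.4 r 49.2  Frad 3.1 Ftan 9.8 fz 18.5 gap 0.0184
```

```bash
(python3 -m creep '[[12,2,0,0,0],[12,2,0,0,0],[12,0,0,0,0],[12,0,0,0,0]]'
python3 -m creep '[[12,1.5,-0.5,0,0],[12,1,0,0,0],[12,0,0,0,0],[12,0,0,0,0]]') >>log; python3 an.py 2
```

```text
18.1 ang 83.9 r 49.3  Frad 2.7 Ftan 10.7 fz 17.5 gap 0.0188
18.5 ang 80.3 r 49.4  Frad 1.1 Ftan 8.9 fz 15.6 gap 0.0185
```

```bash
(python3 -m creep '[[12,-1.5,0,0,0],[12,-1.5,0,0,0],[12,-1.5,0,0,0],[12,0,0,0,0],[12,0,0,0,0]]'
python3 -m creep '[[50,0,0,0,0],[50,0,0,0,0],[50,0,0,0,0],[50,0,0,0,0]]'
python3 -m creep '[[50,0,0,15,0],[50,0,0,20,0],[50,0,0,20,0],[50,0,0,20,0],[50,0,0,0,0],[50,0,0,0,0]]') >>log; python3 an.py 3; cat > look2.py <<'E'
from h import *
import sys
im,P,C,K=snap(sys.argv[1]);cv2.imwrite(f'pics/{sys.argv[2]}.png',im)
Q=P.reshape(-1,3);Q=Q[~np.isnan(Q[:,0])];s=env.sense();print('tcp',np.round(s['tool_pos'],4),s['clock'])
def c(n,xy,r,lo,hi):
    m=(Q[:,2]>lo)&(Q[:,2]<hi)&(np.hypot(Q[:,0]-xy[0],Q[:,1]-xy[1])<r);t=(Q[m][:,:2]*1000).astype(np.float32)
    if len(t)>5: print(n,len(t),cv2.minEnclosingCircle(t),cv2.minAreaRect(t))
c('knob',(.5541,.1855),.025,.108,.12);c('hub',(.5465,.1366),.022,.0815,.095);c('block',(.668,.1),.035,.066,.0785)
c('steel',(.528,.364),.025,.038,.05);c('orange',(.513,.29),.025,.038,.05);c('onDisc',(.608,.118),.025,.105,.125)
E
python3 look2.py wrist w3
```

```text
19.0 ang 80.5 r 49.3  Frad 3.0 Ftan -0.2 fz 9.5 gap 0.0183
19.4 ang 80.6 r 47.2  Frad -0.3 Ftan 0.2 fz -0.6 gap 0.0497
20.0 ang 80.1 r 47.7  Frad 0.3 Ftan 0.7 fz 0.1 gap 0.0501
tcp [0.5541 0.1834 0.1685] 20.05
knob 589 ((553.9611206054688, 185.98008728027344), 9.811224937438965) ((553.35986328125, 185.95835876464844), (18.951438903808594, 18.14314842224121), 75.67972564697266)
hub 1498 ((546.4972534179688, 136.8650360107422), 17.86586570739746) ((546.2982177734375, 136.86758422851562), (34.933799743652344, 34.87916946411133), 15.56857681274414)
block 613 ((656.1546020507812, 107.22925567626953), 21.481992721557617) ((656.1941528320312, 111.17243194580078), (24.498056411743164, 41.752479553222656), 80.70852661132812)
steel 754 ((527.9965209960938, 365.4012451171875), 12.675969123840332) ((527.6644287109375, 365.3783874511719), (24.496782302856445, 24.474584579467773), 74.6960678100586)
orange 710 ((512.7472534179688, 291.5450134277344), 12.574857711791992) ((512.8342895507812, 291.4374694824219), (24.294219970703125, 24.33116912841797), 27.07330894470215)
```

```bash
python3 -m creep '[[50,-4,26,0,0],[50,-4,26,0,0],[50,-4,26,0,0],[50,-4,26,0,0],[50,-4,26,0,0],[50,-4,26,0,0],[50,-2,26,0,0],[50,0,0,-20,0],[50,0,0,-20,0],[50,0,0,0,0],[50,0,0,0,0]]' 40 >>log; python3 look2.py wrist w4 | egrep 'tcp|steel|orange'; python3 -c "
from h import *;im,P,C,K=snap('scene');cv2.imwrite('pics/s4.png',cv2.resize(im[120:360,120:440],(640,480)))"
```

```text
tcp [0.5289 0.3657 0.1293] 21.2
steel 764 ((527.95166015625, 366.4100646972656), 12.457524299621582) ((527.7568969726562, 366.2790832519531), (24.649253845214844, 24.050254821777344), 89.48056030273438)
orange 760 ((512.8663940429688, 292.3896484375), 12.63491439819336) ((512.7477416992188, 292.9291076660156), (23.93355369567871, 24.108989715576172), 66.5377426147461)
```

View pics/s4.png

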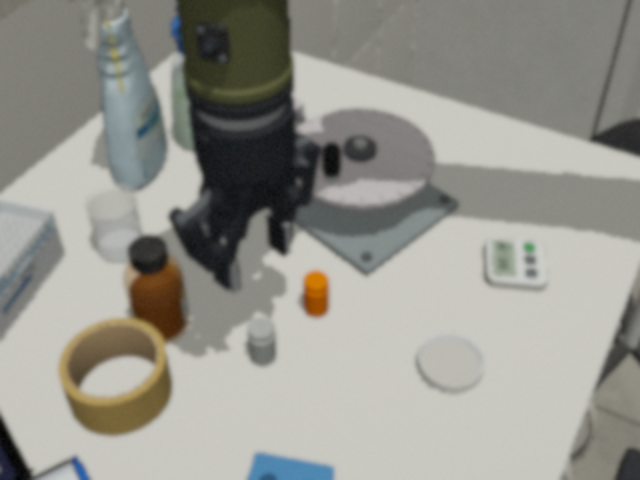

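The picture shows the gripper above the steel weight (crop 262,340), with orange (316,293) and amber (155,290) clear to its sides. Descending.

```bash
python3 -m creep '[[50,-1,0.5,-25,0],[50,0,0,-25,0],[50,0,0,-25,0],[50,0,0,-20,0],[50,0,0,-11,0],[50,0,0,0,0],[50,0,0,0,0]]' 40; python3 -m creep '[[15,0,0,0,0],[15,0,0,0,0],[15,0,0,0,0],[15,0,0,0,0],[15,0,0,0,0]]' 40
```

```text
clock: 21.95
tool_pos: [0.5285, 0.3669, 0.0243]
ee_rot: [0.133, 0.991, 0.001, 0.001]
force: [0.6, 0.1, -0.4]
finger_gap: 0.0499
grip_force: 0.0
clock: 22.45
tool_pos: [0.5285, 0.3669, 0.0248]
ee_rot: [0.133, 0.991, 0.001, 0.001]
force: [-0.0, -0.6, 6.2]
finger_gap: 0.0244
grip_force: 39.3
```

```bash
python3 -m creep '[[15,0,0,10,0],[15,0,0,20,0],[15,0,0,25,0],[15,0,0,25,0],[15,0,0,25,0],[15,0,0,25,0],[15,0,0,15,0],[15,0,0,0,0],[15,0,0,0,0]]'; python3 look2.py top t5; python3 look2.py scene s5 | grep knob
```

```text
clock: 23.35
tool_pos: [0.5274, 0.3661, 0.1678]
ee_rot: [0.133, 0.991, -0.0, -0.0]
force: [0.2, -0.2, -2.2]
finger_gap: 0.0245
grip_force: 39.5
tcp [0.527  0.3658 0.1671] 23.4
knob 91 ((553.7950439453125, 184.4450225830078), 9.7789945602417) ((553.0584716796875, 184.26235961914062), (18.170684814453125, 17.94474220275879), 88.36895751953125)
hub 264 ((546.3475952148438, 135.18411254882812), 17.786697387695312) ((546.4609375, 135.48324584960938), (33.272212982177734, 35.1043701171875), 22.14044761657715)
block 411 ((660.69580078125, 99.92928314208984), 27.863649368286133) ((658.5078125, 100.76298522949219), (40.0933723449707, 50.77260971069336), 73.08999633789062)
knob 62 ((551.8987426757812, 185.9704132080078), 10.046942710876465) ((551.3980102539062, 186.61727905273438), (18.207700729370117, 17.61149024963379), 71.73980712890625)
```

```bash
python3 -m creep '[[15,8,-25,0,0],[15,8,-25,0,0],[15,8,-25,0,0],[15,8,-25,0,0],[15,8,-25,0,0],[15,8,-25,0,0],[15,8,-25,0,0],[15,8,-25,0,0],[15,8,-25,0,0],[15,9.5,-23,0,0],[15,0,0,0,0],[15,0,0,0,0],[15,0,0,0,0],[15,0,0,0,0]]'; python3 -c "
from h import *
im,P,C,K=snap('wrist');cv2.imwrite('pics/w6.png',im)"
```

```text
clock: 24.85
tool_pos: [0.6085, 0.1202, 0.168]
ee_rot: [0.132, 0.991, 0.0, -0.001]
force: [-0.1, 0.2, -1.1]
finger_gap: 0.0245
grip_force: 39.5
```

View pics/w6.png

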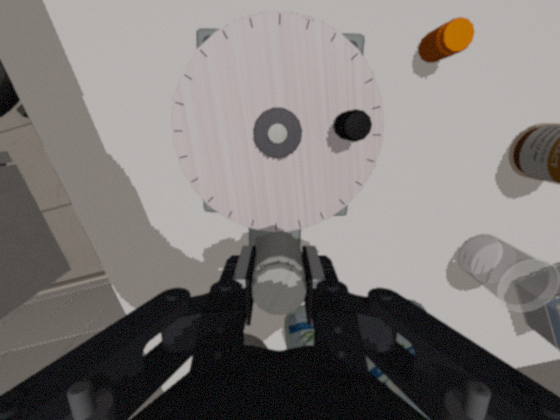

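The weight is held upright at (280,270), in line with the hub (277,132) and the stand axis. The knob is at (352,126), well clear. Descending gently.

```bash
(python3 -m creep '[[15,0,-2,-15,0],[15,0,0,-15,0],[15,0,0,-15,0],[15,0,0,-10,0],[15,0,0,-5,0],[15,0,0,-3,0],[15,0,0,0,0],[15,0,0,0,0],[15,0,0,0,0],[15,0,0,0,0]]'
python3 -m creep '[[15,0,0,-1,0],[15,0,0,0,0],[15,0,0,-1,0],[15,0,0,0,0],[15,0,0,0,0]]') | tee -a log
```

```text
clock: 25.9
tool_pos: [0.6095, 0.1165, 0.1058]
ee_rot: [0.133, 0.991, 0.0, 0.0]
force: [-0.1, 0.3, -1.0]
finger_gap: 0.0241
grip_force: 39.5
clock: 26.4
tool_pos: [0.6092, 0.1164, 0.1032]
ee_rot: [0.133, 0.991, 0.0, -0.0]
force: [-0.2, 0.0, -0.9]
finger_gap: 0.0244
grip_force: 39.5
```

```bash
(python3 -m creep '[[15,-0.5,1.5,-0.5,0],[15,0,0,-0.5,0],[15,0,0,-0.5,0],[15,0,0,-0.5,0],[15,0,0,0,0],[15,0,0,0,0]]'
python3 -m creep '[[15,0,0,-0.5,0],[15,0,0,0,0],[15,0,0,-0.5,0],[15,0,0,0,0],[15,0,0,0,0]]'
python3 -m creep '[[15,0,0,-0.5,0],[15,0,0,0,0],[15,0,0,0,0]]') | egrep 'clock|pos|force:'
```

```text
clock: 27.0
tool_pos: [0.6087, 0.1179, 0.1013]
force: [-0.4, 0.4, -1.0]
grip_force: 39.5
clock: 27.5
tool_pos: [0.6087, 0.1179, 0.1003]
force: [-0.5, -0.7, -0.9]
grip_force: 39.5
clock: 27.8
tool_pos: [0.6087, 0.1179, 0.0998]
force: [-0.6, 0.4, -2.0]
grip_force: 39.5
```

```bash
(python3 -m creep '[[15,0,0,-0.5,0],[15,0,0,0,0],[15,0,0,0,0]]'
python3 -m creep '[[15,0,0,-0.5,0],[15,0,0,0,0],[15,0,0,0,0]]') | egrep 'clock|pos|force:'
```

```text
clock: 28.1
tool_pos: [0.6087, 0.1179, 0.0993]
force: [-0.3, 0.7, -1.1]
grip_force: 39.5
clock: 28.4
tool_pos: [0.6088, 0.1179, 0.0988]
force: [-0.1, 0.3, -0.6]
grip_force: 39.6
```

```bash
(python3 -m creep '[[15,0,0,-0.5,0],[15,0,0,0,0],[15,0,0,0,0]]'
python3 -m creep '[[15,0,0,-0.5,0],[15,0,0,0,0],[15,0,0,0,0]]') | egrep 'clock|pos|force:'
```

```text
clock: 28.7
tool_pos: [0.6089, 0.1179, 0.0988]
force: [-0.9, -1.1, 3.6]
grip_force: 40.1
clock: 29.0
tool_pos: [0.6089, 0.1179, 0.0987]
force: [-2.0, -0.7, 8.4]
grip_force: 40.6
```

```bash
(python3 -m creep '[[15,0,0,0.5,0],[15,0,0,0,0],[26,0,0,0,0],[28,0,0,0,0],[32,0,0,0,0],[40,0,0,0,0],[46,0,0,0,0],[46,0,0,0,0]]'
python3 -m creep '[[46,0,0,5,0],[46,0,0,10,0],[46,0,0,20,0],[46,0,0,25,0],[46,0,0,25,0],[46,0,0,0,0]]'
python3 -m creep '[[46,-12,35,5,0],[46,-12,35,5,0],[46,-12,35,5,0],[46,-12,35,5,0],[46,0,0,0,0],[46,0,0,0,0]]') | egrep 'clock|pos|force:'; python3 look2.py wrist w7;python3 look2.py top t7; python3 -c "
from h import *
a=cv2.imread('pics/w7.png');b=cv2.imread('pics/t7.png')[90:300,170:430]
cv2.imwrite('pics/c7.png',np.hstack([cv2.resize(a,(400,300)),cv2.resize(b,(400,300))]))"
```

```text
clock: 29.8
tool_pos: [0.6088, 0.1179, 0.0983]
force: [-0.6, 0.8, -0.6]
grip_force: 0.0
clock: 30.4
tool_pos: [0.6114, 0.1188, 0.1879]
force: [0.9, 0.5, 0.6]
grip_force: 0.0
clock: 31.0
tool_pos: [0.5601, 0.259, 0.2034]
force: [-0.1, -1.7, -1.0]
grip_force: 0.0
tcp [0.5608 0.2571 0.2032] 31.05
knob 436 ((554.0135498046875, 186.41053771972656), 9.740184783935547) ((553.557861328125, 186.99436950683594), (18.459463119506836, 18.253705978393555), 77.98192596435547)
hub 1131 ((546.2800903320312, 136.89199829101562), 18.07535743713379) ((546.3709716796875, 136.9936065673828), (34.8762321472168, 34.75040054321289), 7.257392883300781)
orange 516 ((512.7994384765625, 292.2455749511719), 12.68105697631836) ((512.3123168945312, 292.3302307128906), (23.655773162841797, 23.83475112915039), 75.38264465332031)
onDisc 62 ((598.952392578125, 119.43111419677734), 8.546131134033203) ((598.00927734375, 119.49031066894531), (17.078596115112305, 3.4252662658691406), 86.40779876708984)
tcp [0.5612 0.2562 0.2031] 31.1
block 390 ((663.8322143554688, 99.18183135986328), 25.34765625) ((661.0888671875, 100.12675476074219), (40.0601806640625, 44.730831146240234), 72.58466339111328)
orange 134 ((512.8500366210938, 290.45758056640625), 12.43685245513916) ((513.1881713867188, 289.8460693359375), (22.87250518798828, 23.34113121032715), 88.42815399169922)
```

View pics/c7.png

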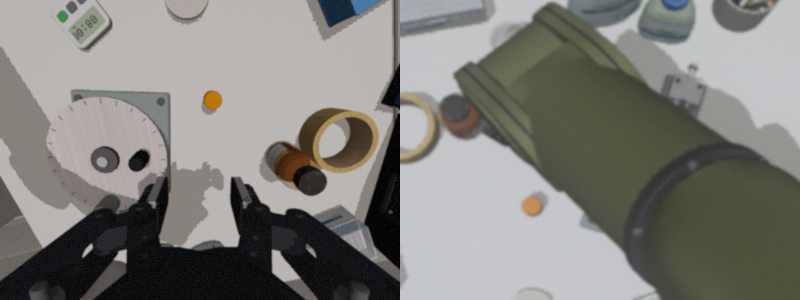

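```bash
python3 -m creep '[[46,-25,30,5,0],[46,-25,30,5,0],[46,-25,30,5,0],[46,-25,30,5,0],[46,-25,30,5,0],[46,-25,30,5,0],[46,-25,30,5,0],[46,0,0,0,0],[46,0,0,0,0],[46,0,0,0,0]]' | egrep 'clock|pos|force:'; python3 look2.py top t8;python3 look2.py scene s8; python3 -c "
from h import *
a=cv2.imread('pics/s8.png')[120:330,130:410];b=cv2.imread('pics/t8.png')[90:300,170:450]
cv2.imwrite('pics/c8.png',np.hstack([cv2.resize(a,(400,300)),cv2.resize(b,(400,300))]))"
```

```text
clock: 32.1
tool_pos: [0.3878, 0.4656, 0.2379]
force: [-0.7, -0.5, 0.3]
grip_force: 0.0
tcp [0.3879 0.4656 0.238 ] 32.15
knob 87 ((553.7772216796875, 184.28033447265625), 9.500995635986328) ((553.6043701171875, 184.20370483398438), (16.301069259643555, 18.227746963500977), 0.5021824240684509)
hub 257 ((546.3058471679688, 135.0460662841797), 17.708595275878906) ((546.999267578125, 134.96261596679688), (33.6934700012207, 33.80703353881836), 88.37413024902344)
block 410 ((661.2019653320312, 99.76311492919922), 27.954919815063477) ((658.5443725585938, 100.96240234375), (40.080596923828125, 50.087432861328125), 72.5577621459961)
orange 132 ((513.0783081054688, 290.3279724121094), 12.444640159606934) ((513.280517578125, 289.7730407714844), (23.679725646972656, 22.96028709411621), 1.630031943321228)
onDisc 171 ((608.49658203125, 116.81570434570312), 12.93042278289795) ((608.415771484375, 117.12401580810547), (24.534778594970703, 24.346105575561523), 41.001461029052734)
tcp [0.3877 0.4659 0.238 ] 32.2
block 95 ((665.616943359375, 104.18444061279297), 21.283050537109375) ((665.7291259765625, 105.93560028076172), (30.732919692993164, 33.482093811035156), 72.38351440429688)
```

View pics/c8.png

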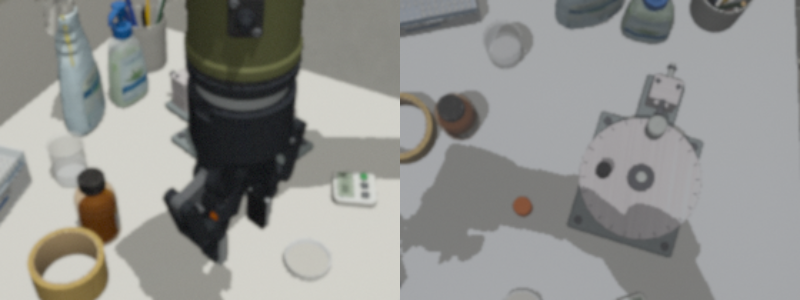

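The top view shows the weight upright at (656,127) against the pointer. The knob and stand haven't moved and nothing else is disturbed. Handing in.

```bash
python3 -c "
from bench import env
print(env.close_job())"
```

```text
the job is handed in; nothing more can be done
None
```

I handed the job in at about 32 s: the disc is stopped with its high spot at the feeler to within about 1°, judging by the force feel in both directions. The steel weight stands upright on the disc beside the pointer, and the stand and the bystanders I could see have not moved.

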